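Shut the draught shield and tare the balance

ROBOT

A 6-joint arm with a two-finger parallel gripper is mounted at the origin on the work surface; the furniture and walls round the work are solid. World frame = base frame: x ahead of the robot, y to its left, z up, the work surface at z = 0. Lengths are in m, angles in degrees, forces in N, time in s.
With the tool pointing down it reaches from about 0.325 to 0.925 m from the base axis. Payload 3.1 kg.
Tool frame: the origin (TCP) lies midway between the tips of the shut fingers; the grasp point (between the pads) lies 19 mm behind it (r.tcp_to_grasp is the distance from the TCP to the grasp point, in m); z points along the fingers, y is the line along which they close (so a half turn about z gives the same grasp; the last joint's range is limited). The gripper opens to 85 mm and grips with 20 to 120 N. Pads are 22 mm wide; open, the fingers measure 114 mm over their backs; the gripper's body (76 mm by 85 mm) begins 54 mm behind the grasp point. The pads swing forward as they close: fully open they stand 13 mm farther back than shut.
Start: joints at [-6.429, 12.427, 92.441, -0, 75.132, -6.429], TCP at [0.625, 0, 0.231] pointing down, gripper open.
Joint ranges: [-157.48, 157.48], [-44.54, 120.13], [17.64, 146.25], [-64.5, 244.5], [7.68, 150.69], [-147.95, 147.95]. Speed limits (degrees/s): [159.86, 159.86, 180, 180, 180, 180].

INTERFACE

Orientations are given as [roll, pitch, yaw] about the fixed x, y, z axes, in that order (R = Rz(yaw) Ry(pitch) Rx(roll)).
In Python, from bench import r gives the robot as it stands.
- The arm moves only by the tool arm_command, never from a script. Its arguments are lists of equal length, an entry for each row: "linear": the shift along the tool's x, y, z in mm, a list of three; "rotation": the turn, a rotation vector about the tool's x, y, z in rad, a list of three; "claw": the closure, from -1 (fully open) to 1 (shut), so that 0 is half open. In form: {"linear": [[x, y, z], ...], "rotation": [[ax, ay, az], ...], "claw": [claw, ...]}. A call has 1 to 12 rows; each row is the pose to reach, as a shift and turn from the pose commanded when the call began, along the tool's axes at that moment; what a row does not reach only later rows make up. A row lasts 1/8 s, in which the tool goes at most 62.5 mm and 10.7 degrees, less where a joint would pass 70% of its speed; a pose out of reach is approached as far as the arm can. A call with a gripper value outside its range is refused whole. The fingers move at their own pace and stop on an object; the grip force is fixed at half the most. Time passes only in rows, so rows that repeat a pose let the fingers close. It gives the time, the measured TCP pose, the force, the opening and the grip force at its end, in the units of the state.
- r.state(): the state, without advancing time (a new reading comes with each control period).
- r.capture(name): name is "scene" or "side" or "wrist"; returns a dict with "frame" (400x640x3 uint8, red, green, blue), "camera_matrix" (3x3 intrinsics, pixels), "k1" (the pictures are not rectified: a ray, as slopes to the right and down, at radius r is drawn at 1 + k1 r^2 times it, then the intrinsics apply), "rvec" (rotation vector, rad) and "tvec" (3), from world to camera coordinates, as OpenCV has them; the wrist camera has in their place "tool_from_camera" (4x4, takes a point from camera to tool coordinates, whose origin is the TCP and whose axes are the flange's). Camera axes: x right, y down, z forward; pixel columns grow to the right and rows downward; lengths in m; the calibration is good to about 2 mm. A picture is of the moment at which its call begins: read the wrist's pose just before it. There is no depth.
- r.hand_in(): hands the job in; it is judged then, once.
The state is a dict: "t": time; "q": joint angles; "qvel": joint speeds; "effort": joint torques, N m; "tcp_pos": TCP position; "ee_rot": TCP orientation; "ft_force": force on the tool from outside, world axes, zero at the start; "moment": the same for the moment, N m; "gripper_width": finger opening in m; "finger_force": force on a finger pad.
Only numpy, scipy, OpenCV 4.12 (cv2) and the standard library are available. Lean on these libraries where they do the work, as an engineer would, in place of code of your own. Each camera call takes 0.05 s, during which the arm holds its last target. There are 200 camera calls.

TASK

The empty beaker is on the balance and has to be tared. With your fingertips slide the glass roof of the weighing chamber fully shut, pushing gently behind its dark finger pull, then press the blue tare key on the terminal lightly, let it come back up and withdraw. Do not press any other key, do not disturb the beaker, and leave the vial and the jar beside the terminal where they are; grasp nothing.

Things in the scene. Friction and masses are not known exactly. Their poses are not given: they have to be found in the camera images.
- balance: weighing module of an analytical balance: pale grey base 220 mm deep (x), 180 mm wide (y), glass weighing chamber in front, pale tower behind, all 175 mm high; stands firmly on the table. Origin: centre of its underside; x axis to its rear (away from the robot), y to its left, z up
- door (a joint): how far the chamber's sliding glass roof pane is open, m: 0 = shut against its stop at the front, 0.080 = fully open to the rear. It slides level along the module's x axis in guide rails, pane's upper face 172 mm above the table, and stays where it is left; it slides with about 1.2 N of friction
- door_pull (a point): middle of the top edge of the upright rear face of the roof pane's dark finger pull, 70 mm wide (y), rising 16 mm above the pane to 188 mm: ramp in front, flat rear face toward the module's +x with 55 mm of bare pane behind it. Axes as the module's. Pushing that rear face to the module's -x shuts the pane; shut, the point is at module x = -0.043
- terminal: separate low control terminal, pale grey, 120 mm deep (x), 152 mm wide (y): flat deck 22 mm high with a row of four keys in front, display hood behind, rising to 48 mm from 21 mm behind the keys; stands firmly on the table left or right of the module. Origin: centre of its underside, x axis to its rear, y to its left, z up
- tare_top (a point): centre of the top face of the tare key, the only blue key (white mark: two arrows pointing at a ring), 30 mm above the table; 26 mm wide, 22 mm deep, 8 mm proud of the terminal's deck. Row of four, from the left as the robot sees it: power, tare, menu, print; 36 mm centre to centre
- tare_key (a joint): how far the tare key is pressed down, m: 0 = up, 0.004 = fully down. Sprung: about 1 N starts it, about 5 N holds it fully down, and it comes up by itself; it registers from 0.002
- power_key (a joint): travel of the power key (grey with a red ring mark), like the tare key: 0 up, 0.004 down
- menu_key (a joint): travel of the menu key (grey with three dark bars), like the tare key: 0 up, 0.004 down
- print_key (a joint): travel of the print key (grey with a dark printer mark), like the tare key: 0 up, 0.004 down
- pan_center (a point): centre of the top of the round steel pan (80 mm wide) in the chamber, 70 mm above the table
- beaker: empty clear beaker, 44 mm wide, 58 mm high, standing on the steel pan inside the glass chamber, its rim 128 mm above the table. Origin: centre of its underside
- amber_vial: brown vial with a white cap, 34 mm wide, 66 mm high, standing loose beside the print-key end of the terminal. Origin: centre of its underside
- cream_jar: white-capped ointment jar, 55 mm wide, 40 mm high, standing loose beside the power-key end of the terminal. Origin: centre of its underside
Not all that is in view belongs to the job. What is shaped like the beaker but purple or yellow is not meant.

How it is judged (in metres and radians):
On the way, in this order (a step that is already met when the one before it is completed fails the run):
1. the roof pane is fully shut (value of joint door below 0.004 m), for 0.2 s.
2. the tare key is pressed with the roof shut (value of joint tare_key above 0.002 m and value of joint door below 0.005 m), for 0.05 s.
At the end, for the whole second after the job is handed in: the roof pane is shut (within 5 mm), the tare key and all the other keys are up (within 1 mm), the beaker stands upright on the pan within 18 mm of its centre, and the vial and the jar are where they were (15 mm) (value of joint door below 0.005 m and value of joint each of tare_key, power_key, menu_key, print_key below 0.001 m and horizontal distance between beaker and pan_center below 0.018 m and angle between beaker's own z axis and vertical below 0.1 rad and not (distance of amber_vial from where it was at the start of the episode above 0.015 m) and not (distance of cream_jar from where it was at the start of the episode above 0.015 m)); the robot touches nothing.
It fails at once if the tare key is pressed while the chamber is open (value of joint tare_key above 0.002 m and value of joint door above 0.006 m).
It fails at once if the power, menu or print key is pressed (value of joint any of power_key, menu_key, print_key above 0.0015 m).
It fails at once if the terminal is pressed hard (over 20 N) or the weighing module or its roof pushed hard (over 30 N) (contact force between the arm and terminal above 20 N or contact force between the arm and balance above 30 N).
It fails at once if the beaker is touched, tipped or shifted on the pan (distance of beaker from where it was at the start of the episode above 0.008 m or angle between beaker's own z axis and vertical above 0.2 rad or contact force between the arm and beaker above 0.5 N).
It fails at once if the vial or the jar is shifted, lifted or knocked over (distance of any of amber_vial, cream_jar from where it was at the start of the episode above 0.015 m).
It also fails if it takes over 48 s, if anything falls off the work surface, if the arm or the gripper's body presses on something with over 40 N, if the wrist force passes 120 N, or if a joint passes its speed limit or range.

## Working session

There is one attempt and no reset: what is moved stays moved. The work goes in short steps, Python scripts to look and compute and a tool call to move; the robot and the scene stay as the last step left them, time stands still between calls to the robot, and variables do not carry over. Pictures are saved under pics/ and viewed, at most 10 in all, crops included, and the job is handed in when it is done.

Besides the shell and the picture viewer there is one more tool, called after ">>>" as a command line: name --argument value ..., lists and objects as JSON in quotes. arm_command: Moves the arm, as the interface text tells. Its arguments: {"type":"object","properties":{"linear":{"type":"array"},"rotation":{"type":"array"},"claw":{"type":"array"}},"required":["linear","rotation","claw"]}

```bash
ls; mkdir -p pics
cat > h.py <<'E'
from bench import r
import numpy as np, cv2, pickle
from scipy.spatial.transform import Rotation as R
def grab(n):
    s=r.state(); c=r.capture(n); c=dict(c); c['tcp']=s['tcp_pos']; c['rot']=s['ee_rot']
    return c
def save(c,f): cv2.imwrite(f,cv2.cvtColor(c['frame'],cv2.COLOR_RGB2BGR))
def cam(c):
    if 'rvec' in c:
        M=R.from_rotvec(np.ravel(c['rvec'])).as_matrix(); return M.T, -M.T@np.ravel(c['tvec'])
    T=np.eye(4); T[:3,:3]=R.from_euler('xyz',c['rot'],degrees=True).as_matrix(); T[:3,3]=c['tcp']
    T=T@np.array(c['tool_from_camera']); return T[:3,:3],T[:3,3]
def ray(c,uv):
    K=np.array(c['camera_matrix']); x=(uv[0]-K[0,2])/K[0,0]; y=(uv[1]-K[1,2])/K[1,1]
    d=np.array([x,y]); s=d.copy()
    for _ in range(20): s=d/(1+c['k1']*(s@s))
    A,o=cam(c); return o,A@np.array([s[0],s[1],1])
def at(c,uv,z):
    o,d=ray(c,uv); return o+d*(z-o[2])/d[2]
def proj(c,P):
    A,o=cam(c); p=A.T@(np.array(P)-o); s=p[:2]/p[2]; s=s*(1+c['k1']*(s@s)); K=np.array(c['camera_matrix'])
    return K[0,0]*s[0]+K[0,2],K[1,1]*s[1]+K[1,2]
def tool(p):  # world point -> shift in current tool axes, mm
    s=r.state(); M=R.from_euler('xyz',s['ee_rot'],degrees=True).as_matrix()
    return 1000*M.T@(np.array(p)-s['tcp_pos'])
E
python3 - <<'E'
from h import *
s=r.state(); print({k:np.round(v,3) for k,v in s.items()})
for n in('scene','side','wrist'):
    c=grab(n); pickle.dump(c,open(n+'0.pkl','wb')); save(c,f'pics/{n}0.png')
    if n!='wrist':print(n,cam(c)[1])
E
```

```text
pics
{'t': np.float64(0.0), 'q': array([-6.43 , 12.476, 92.529,  0.   , 75.133, -6.43 ]), 'qvel': array([ 0.051, -0.094,  0.095, -0.071,  0.01 ,  0.084]), 'effort': array([-0.0000e+00, -3.9684e+01, -3.0385e+01, -0.0000e+00,  1.0000e-02,
        0.0000e+00]), 'tcp_pos': array([0.624, 0.   , 0.23 ]), 'ee_rot': array([-1.79863e+02, -1.60000e-02,  9.00000e+01]), 'ft_force': array([ 0.385,  0.718, -0.23 ]), 'moment': array([ 0.022, -0.025,  0.03 ]), 'finger_force': np.float64(0.0), 'gripper_width': np.float64(0.085)}
scene [0.98319049 0.89645336 0.86601743]
side [-0.47625394 -0.3087922   1.03094806]
```

View pics/scene0.png

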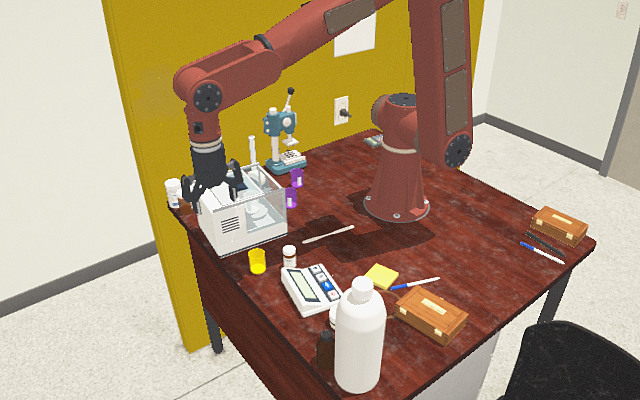

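View pics/side0.png

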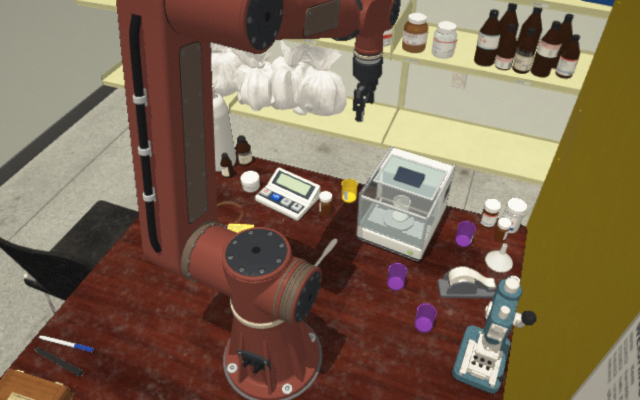

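View pics/wrist0.png

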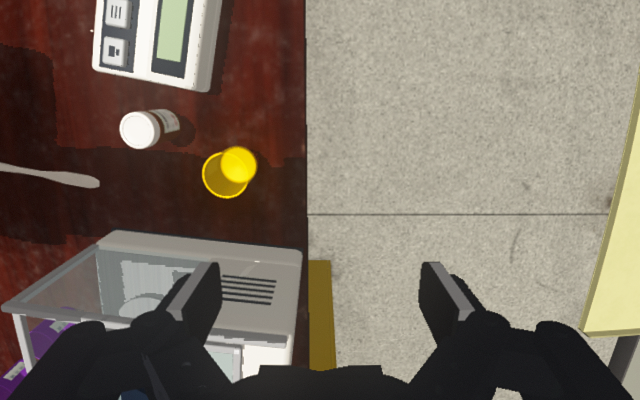

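Scene: balance at (240,215) and terminal at (310,288). Side: roof pull at (408,176), terminal at (288,193) with the blue key near (276,197), vial at (326,204), jar at (250,181). Purple and yellow cups are decoys. Next, a close crop.

Run:
```python
from h import *
c=pickle.load(open('side0.pkl','rb')); f=c['frame']
a=cv2.resize(f[140:260,235:465],None,fx=3.4,fy=3.4,interpolation=cv2.INTER_CUBIC)
cv2.imwrite('pics/crop1.png',a[:,:,::-1]); print(a.shape)
```

```text
(408, 782, 3)
```

View pics/crop1.png

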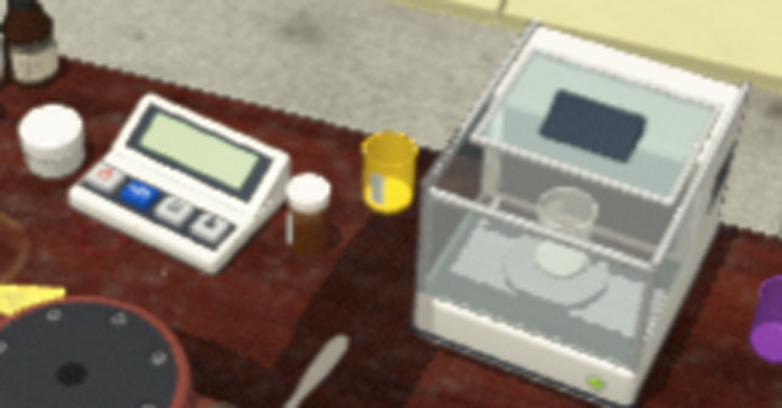

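Run:
```python
from h import *
c=pickle.load(open('side0.pkl','rb'))
g=lambda x,y,z: np.round(at(c,(235+(x+.5)/3.4-.5,140+(y+.5)/3.4-.5),z),4)
for n,x,y,z in [('pullL',557,90,.188),('pullR',645,113,.188),('pullfR',627,162,.172),('pullfL',541,132,.172),('RL',535,22,.175),('RR',747,85,.175),('FL',430,187,.175),('FR',652,263,.175),
 ('paneFL',474,137,.172),('paneFR',672,202,.172),('pow',106,177,.03),('tare',138,190,.03),('menu',173,207,.03),('print',210,222,.03),('vialcap',308,190,.066),('jarcap',50,125,.04),('beaker rim',568,208,.128),
 ('tFL',70,197,.022),('tFR',213,268,.022)]: print(n,g(x,y,z))
```

```text
pullL [ 0.5031 -0.1321  0.188 ]
pullR [ 0.5013 -0.1995  0.188 ]
pullfR [ 0.4623 -0.1973  0.172 ]
pullfL [ 0.4713 -0.1301  0.172 ]
RL [ 0.5918 -0.0916  0.175 ]
RR [ 0.5759 -0.2633  0.175 ]
FL [ 0.3832 -0.0723  0.175 ]
FR [ 0.3662 -0.2375  0.175 ]
paneFL [ 0.4484 -0.0853  0.172 ]
paneFR [ 0.433  -0.2371  0.172 ]
pow [0.4433 0.226  0.03  ]
tare [0.4386 0.1941 0.03  ]
menu [0.4306 0.1586 0.03  ]
print [0.4254 0.1231 0.03  ]
vialcap [0.4544 0.0483 0.066 ]
jarcap [0.4756 0.2939 0.04  ]
beaker rim [ 0.4456 -0.1623  0.128 ]
tFL [0.418 0.248 0.022]
tFR [0.3855 0.1037 0.022 ]
```

Pull rear edge is at about (0.502, −0.166) with module yaw about −6°, so door ≈ 0.066. The tare key is at (0.439, 0.194) with terminal yaw about −10°. Key spacing and module size match the description. Candidates at the keys (crop px): power (106,177), **blue tare (138,190)**, menu (173,207), print (210,222). I choose the blue one. Moving above and behind the pull with the fingers shut.

>>> arm_command --linear '[[-25, -11, 0], [-55, -25, 0], [-85, -38, 0], [-115, -52, 0], [-145, -65, 0], [-171, -77, 0], [-171, -77, 0], [-171, -77, 0], [-171, -77, 0]]' --rotation '[[0, 0, 0.02], [0, 0, 0.04], [0, 0, 0.06], [0, 0, 0.08], [0, 0, 0.1], [0, 0, 0.105], [0, 0, 0.105], [0, 0, 0.105], [0, 0, 0.105]]' --claw '[1, 1, 1, 1, 1, 1, 1, 1, 1]'

```text
t: 1.27
tcp_pos: [0.5483, -0.17, 0.2312]
ee_rot: [-180.0, -0.0, 84.1]
ft_force: [1.0, 0.2, -0.3]
gripper_width: 0.0003
finger_force: 0.0
```

Run:
```python
from h import *
c=grab('wrist'); pickle.dump(c,open('wrist1.pkl','wb')); save(c,'pics/wrist1.png')
s=r.state(); print(s['tcp_pos'],s['ee_rot'],s['gripper_width'])
for P in [(.5031,-.1321,.188),(.5013,-.1995,.188)]: print(proj(c,P))
print(proj(c,s['tcp_pos']))
c=pickle.load(open('scene0.pkl','rb'));print('scene tare',proj(c,(.4386,.1941,.03)))
b=grab('scene'); pickle.dump(b,open('scene1.pkl','wb'))
k=cv2.resize(b['frame'][150:330,170:370],None,fx=3,fy=3,interpolation=cv2.INTER_CUBIC); cv2.imwrite('pics/scene1.png',k[:,:,::-1])
```

```text
[ 0.54832465 -0.17005366  0.23119783] [-1.79993776e+02 -1.76148703e-02  8.40587936e+01] 5.0566724419315906e-05
(np.float64(231.0125373297085), np.float64(175.1757611404489))
(np.float64(247.7786227206989), np.float64(281.71454859264463))
(np.float64(317.97828429078186), np.float64(264.69132765139676))
scene tare (np.float64(327.98628418801957), np.float64(284.81331923137265))
```

View pics/wrist1.png

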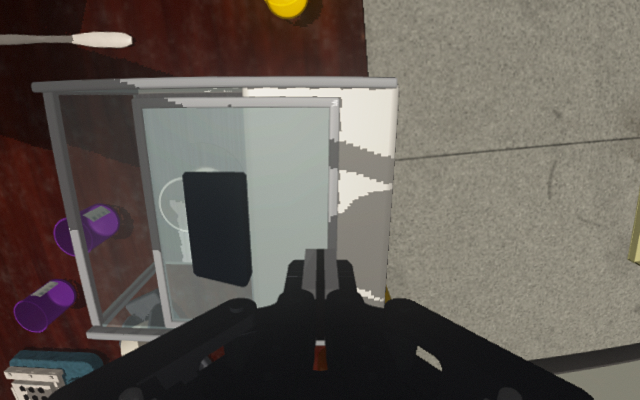

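View pics/scene1.png

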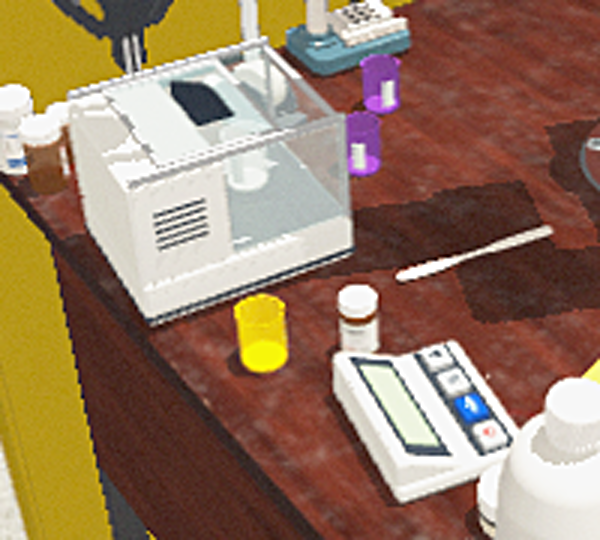

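Run:
```python
from h import *
c=pickle.load(open('wrist1.pkl','rb'))
a,b=at(c,(247,173),.188),at(c,(251,285),.188); print(a,b,np.hypot(*(a-b)[:2]),(a+b)/2, 'yaw',np.degrees(np.arctan2(-(a-b)[0],(a-b)[1])))
p=at(c,(305,250),.231);q=at(c,(337,250),.231);print('tip',p,q); print('back',at(c,(288,262),.231),at(c,(352,262),.231))
print(at(c,(340,100),.172),at(c,(395,80),.175))
```

```text
[ 0.51227044 -0.13182837  0.188     ] [ 0.50290873 -0.20197635  0.188     ] 0.07076992023800024 [ 0.50758959 -0.16690236  0.188     ] yaw -7.601579331859062
tip [ 0.54316904 -0.16208769  0.231     ] [ 0.557787   -0.16359993  0.231     ]
back [ 0.53458691 -0.16735745  0.231     ] [ 0.56419478 -0.17041816  0.231     ]
[ 0.56817694 -0.09828314  0.172     ] [ 0.59948861 -0.09044349  0.175     ]
```

Pull rear edge is at px (247,173)–(251,285): width 70.8 mm as expected, centre (0.508, −0.167). Both views of the tare key agree within 2 mm. Descending behind the pull and starting the push.

>>> arm_command --linear '[[0, 0, 15], [0, 0, 30], [0, 0, 45], [0, 0, 51.5], [0, 0, 51.5], [0, -6, 51.5], [0, -12, 51.5], [0, -18, 51.5], [0, -22, 51.5], [0, -26, 51.5], [0, -30, 51.5], [0, -34, 51.5]]' --rotation '[[0, 0, 0], [0, 0, 0], [0, 0, 0], [0, 0, 0], [0, 0, 0], [0, 0, 0], [0, 0, 0], [0, 0, 0], [0, 0, 0], [0, 0, 0], [0, 0, 0], [0, 0, 0]]' --claw '[1, 1, 1, 1, 1, 1, 1, 1, 1, 1, 1, 1]'

```text
t: 2.88
tcp_pos: [0.5142, -0.1674, 0.1798]
ee_rot: [180.0, 0.0, 84.0]
ft_force: [0.1, -0.0, -0.2]
gripper_width: -0.0002
finger_force: 0.5
```

>>> arm_command --linear '[[0, -4, 0], [0, -8, 0], [0, -12, 0], [0, -16, 0], [0, -20, 0], [0, -24, 0], [0, -28, 0], [0, -32, 0], [0, -36, 0], [0, -40, 0]]' --rotation '[[0, 0, 0], [0, 0, 0], [0, 0, 0], [0, 0, 0], [0, 0, 0], [0, 0, 0], [0, 0, 0], [0, 0, 0], [0, 0, 0], [0, 0, 0]]' --claw '[1, 1, 1, 1, 1, 1, 1, 1, 1, 1]'

```text
t: 4.12
tcp_pos: [0.4742, -0.1631, 0.1799]
ee_rot: [180.0, -0.0, 84.0]
ft_force: [1.1, 1.1, 1.1]
gripper_width: 0.0004
finger_force: 0.8
```

Run:
```python
from h import *
print(r.state()['ft_force'])
b=grab('side'); pickle.dump(b,open('side1.pkl','wb'))
k=cv2.resize(b['frame'][100:260,335:465],None,fx=3.7,fy=3.7,interpolation=cv2.INTER_CUBIC); cv2.imwrite('pics/side1.png',k[:,:,::-1])
```

```text
[1.05205881 1.13315806 1.10689556]
```

View pics/side1.png

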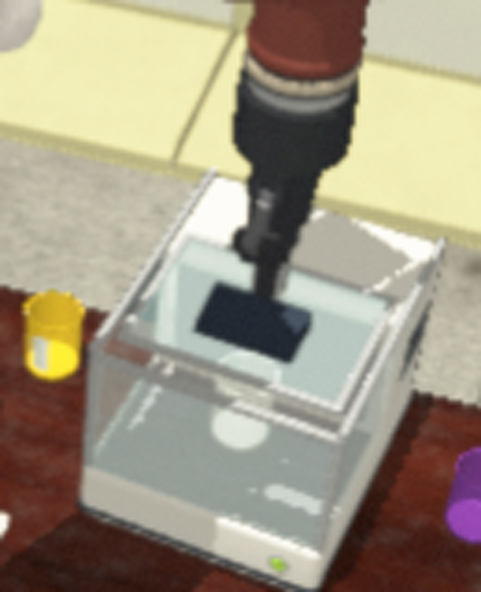

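The pull (270,320 in the crop) is moving ahead of the fingertips, and the pane's front edge is some 25 mm short of the stop. Continuing.

>>> arm_command --linear '[[0, -4, 0], [0, -8, 0], [0, -12, 0], [0, -16, 0], [0, -18, 0], [0, -20, 0]]' --rotation '[[0, 0, 0], [0, 0, 0], [0, 0, 0], [0, 0, 0], [0, 0, 0], [0, 0, 0]]' --claw '[1, 1, 1, 1, 1, 1]'

```text
t: 4.92
tcp_pos: [0.4544, -0.1611, 0.1798]
ee_rot: [180.0, -0.0, 84.0]
ft_force: [1.2, 0.8, 0.8]
gripper_width: -0.0002
finger_force: 0.7
```

>>> arm_command --linear '[[0, -1, 0], [0, -2, 0], [0, -3, 0]]' --rotation '[[0, 0, 0], [0, 0, 0], [0, 0, 0]]' --claw '[1, 1, 1]'

```text
t: 5.3
tcp_pos: [0.4535, -0.1612, 0.1803]
ee_rot: [179.7, 0.0, 84.0]
ft_force: [6.5, 0.5, 2.3]
gripper_width: -0.0005
finger_force: 2.9
```

>>> arm_command --linear '[[0, -0.5, 0], [0, -1, 0], [0, -1, 0]]' --rotation '[[0, 0, 0], [0, 0, 0], [0, 0, 0]]' --claw '[1, 1, 1]'

```text
t: 5.68
tcp_pos: [0.4522, -0.1615, 0.1811]
ee_rot: [179.8, 0.1, 84.0]
ft_force: [6.0, -0.4, 2.2]
gripper_width: 0.0002
finger_force: 2.3
```

>>> arm_command --linear '[[0, 2, 0], [0, 5, 0], [0, 10, 0], [0, 15, -10], [0, 15, -40], [0, 15, -70], [0, 15, -70]]' --rotation '[[0, 0, 0], [0, 0, 0], [0, 0, 0], [0, 0, 0], [0, 0, 0], [0, 0, 0], [0, 0, 0]]' --claw '[1, 1, 1, 1, 1, 1, 1]'

```text
t: 6.55
tcp_pos: [0.4663, -0.163, 0.2521]
ee_rot: [179.8, 0.1, 84.0]
ft_force: [0.6, 0.4, 0.3]
gripper_width: -0.0001
finger_force: 0.0
```

Run:
```python
from h import *
s=r.state();print(s['tcp_pos'],s['ee_rot'])
b=grab('side'); pickle.dump(b,open('side2.pkl','wb'))
k=cv2.resize(b['frame'][140:260,335:465],None,fx=4.5,fy=4.5,interpolation=cv2.INTER_CUBIC); cv2.imwrite('pics/side2.png',k[:,:,::-1])
```

```text
[ 0.46628413 -0.16301189  0.25207628] [1.79836288e+02 1.10820123e-01 8.39877168e+01]
```

View pics/side2.png

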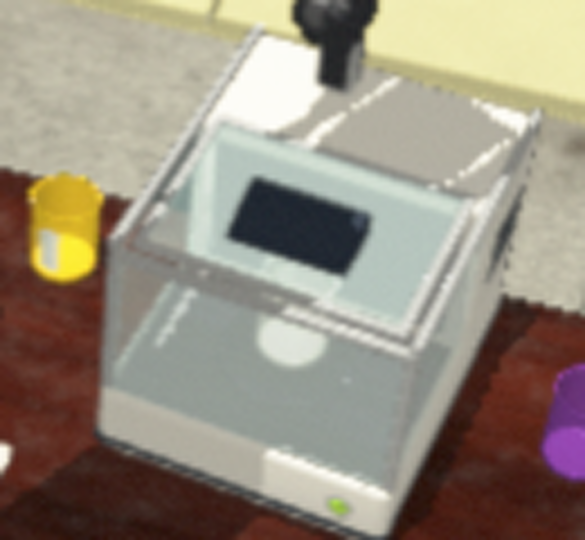

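Run:
```python
from h import *
c=pickle.load(open('side2.pkl','rb'))
g=lambda x,y,z: at(c,(335+(x+.5)/4.5-.5,140+(y+.5)/4.5-.5),z)
pl,pr=g(256,178,.188),g(371,213,.188); FL,FR=g(110,238,.175),g(414,350,.175); RL,RR=g(259,28,.175),g(539,113,.175)
o=(FL+FR+RL+RR)/4; d=(RL+RR-FL-FR)/2; y=np.arctan2(d[1],d[0]); print(o,np.degrees(y),np.linalg.norm(d),np.linalg.norm(FL-FR),np.linalg.norm(RL-RR))
m=(pl+pr)/2-o; print((pl+pr)/2, np.linalg.norm(pl-pr),'module x',m[0]*np.cos(y)+m[1]*np.sin(y))
f=(FL+FR)/2; print('pull behind front', (((pl+pr)/2-f)@[np.cos(y),np.sin(y),0]),'expect .067')
print('pane rear',g(220,122,.172),g(475,190,.172))
```

```text
[ 0.48061238 -0.16466107  0.175     ] -7.087049629391907 0.2091571036536159 0.17457875654270064 0.17266488313790074
[ 0.44675732 -0.16171641  0.188     ] 0.06588739896546972 module x -0.033959706837180116
pull behind front 0.07061884498962787 expect .067
pane rear [ 0.50556829 -0.09322227  0.172     ] [ 0.50085872 -0.2421948   0.172     ]
```

Run:
```python
from h import *
c=grab('wrist'); pickle.dump(c,open('wrist2.pkl','wb'))
f=c['frame'][40:360,40:480]; cv2.imwrite('pics/wrist2.png',cv2.resize(f,None,fx=1.8,fy=1.8,interpolation=cv2.INTER_CUBIC)[:,:,::-1])
```

```text
(no output)
```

View pics/wrist2.png

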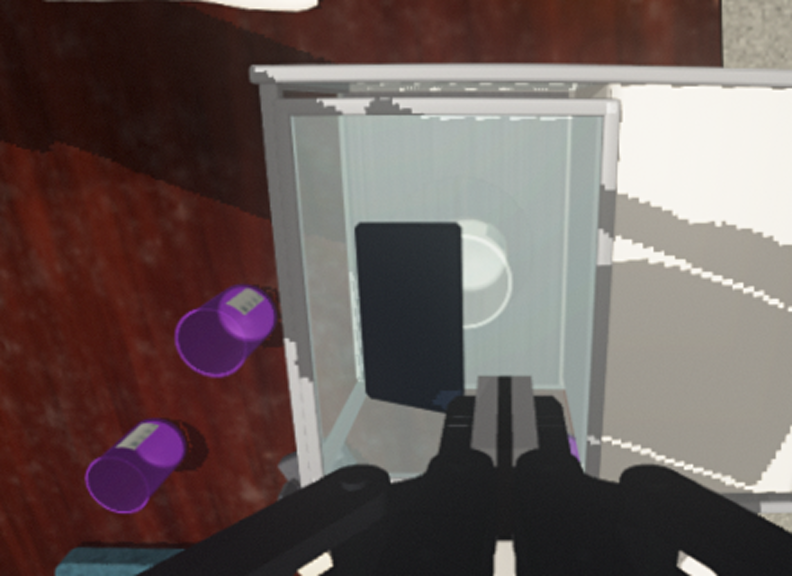

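Run:
```python
from h import *
c=pickle.load(open('wrist2.pkl','rb'))
g=lambda x,y,z: at(c,(40+(x+.5)/1.8-.5,40+(y+.5)/1.8-.5),z)
e=np.array([np.cos(np.radians(-6.3)),np.sin(np.radians(-6.3)),0])
for n,x,y,z in [('frontbar outer top',261,85,.175),('frontbar outer low',300,490,.175),('corner',252,70,.175),('bar inner',283,110,.175),('pane front',283,97,.172),('pane front inner',292,115,.172),('pull rear top',462,224,.188),('pull rear lo',464,390,.188),('pane rear',617,105,.172),('pane rear lo',598,330,.172)]:
    p=g(x,y,z); print(n,p.round(4),'along',(p@e).round(4))
```

```text
frontbar outer top [ 0.3917 -0.0725  0.175 ] along 0.3973
frontbar outer low [ 0.3728 -0.2323  0.175 ] along 0.396
corner [ 0.3896 -0.0672  0.175 ] along 0.3946
bar inner [ 0.3978 -0.0816  0.175 ] along 0.4043
pane front [ 0.3976 -0.0772  0.172 ] along 0.4036
pane front inner [ 0.3996 -0.0836  0.172 ] along 0.4063
pull rear top [ 0.4557 -0.1256  0.188 ] along 0.4667
pull rear lo [ 0.4487 -0.1869  0.188 ] along 0.4665
pane rear [ 0.5129 -0.0924  0.172 ] along 0.5199
pane rear lo [ 0.5011 -0.1748  0.172 ] along 0.5172
```

Pane frame front corner (283,97) meets the front bar's inner edge with no visible gap, so it looks shut. As an inexpensive check I'll push once more, slightly lower and a bit firmer.

>>> arm_command --linear '[[0, 1, 30], [0, 1, 60], [0, 1, 74], [0, 1, 74], [0, -4, 74], [0, -8, 74], [0, -11, 74], [0, -13, 74], [0, -14, 74]]' --rotation '[[0, 0, 0], [0, 0, 0], [0, 0, 0], [0, 0, 0], [0, 0, 0], [0, 0, 0], [0, 0, 0], [0, 0, 0], [0, 0, 0]]' --claw '[1, 1, 1, 1, 1, 1, 1, 1, 1]'

```text
t: 7.78
tcp_pos: [0.4548, -0.1615, 0.1773]
ee_rot: [179.4, 0.1, 83.9]
ft_force: [9.8, 0.2, -2.9]
gripper_width: 0.0
finger_force: 3.7
```

>>> arm_command --linear '[[0, -1, 0], [0, -2, 0], [0, -2, 0]]' --rotation '[[0, 0, 0], [0, 0, 0], [0, 0, 0]]' --claw '[1, 1, 1]'

```text
t: 8.15
tcp_pos: [0.4545, -0.1616, 0.1779]
ee_rot: [179.2, 0.1, 83.9]
ft_force: [12.0, -0.4, -2.6]
gripper_width: -0.0
finger_force: 4.7
```

Solid stop: 12 N with no motion. The roof is shut. Backing off, lifting and going over the tare key.

>>> arm_command --linear '[[0, 4, 0], [0, 8, 0], [0, 13, 0], [0, 16, -10], [0, 16, -40], [0, 16, -65], [0, 16, -65]]' --rotation '[[0, 0, 0], [0, 0, 0], [0, 0, 0], [0, 0, 0], [0, 0, 0], [0, 0, 0], [0, 0, 0]]' --claw '[1, 1, 1, 1, 1, 1, 1]'

```text
t: 9.02
tcp_pos: [0.4671, -0.1632, 0.2437]
ee_rot: [179.7, 0.1, 84.0]
ft_force: [0.2, -0.1, 0.3]
gripper_width: 0.0003
finger_force: 0.0
```

Run:
```python
from h import *
print(r.state()['tcp_pos'],r.state()['ee_rot'])
print('over tare',tool((.4386,.1941,.16)))
```

```text
[ 0.46713496 -0.16315854  0.24374795] [1.79700567e+02 1.24842983e-01 8.39856794e+01]
over tare [352.48392916 -66.24315003  82.6350483 ]
```

>>> arm_command --linear '[[40, -8, 0], [85, -16, 0], [130, -24, 0], [175, -33, 0], [220, -42, 0], [265, -50, 0], [310, -58, 20], [340, -64, 50], [352, -66, 80], [352, -66, 83], [352, -66, 83], [352, -66, 83]]' --rotation '[[0, 0, 0.01], [0, 0, 0.02], [0, 0, 0.03], [0, 0, 0.04], [0, 0, 0.05], [0, 0, 0.06], [0, 0, 0.07], [0, 0, 0.07], [0, 0, 0.07], [0, 0, 0.07], [0, 0, 0.07], [0, 0, 0.07]]' --claw '[1, 1, 1, 1, 1, 1, 1, 1, 1, 1, 1, 1]'

```text
t: 10.52
tcp_pos: [0.4379, 0.1943, 0.1592]
ee_rot: [179.9, -0.1, 79.9]
ft_force: [0.2, -0.7, -0.6]
gripper_width: 0.0001
finger_force: 0.0
```

Run:
```python
from h import *
c=grab('wrist'); pickle.dump(c,open('wrist3.pkl','wb')); save(c,'pics/wrist3.png')
print(c['tcp'],c['rot'])
f=c['frame'].astype(int); m=((f[...,2]-f[...,0]>60)).astype(np.uint8)
n,l,st,ce=cv2.connectedComponentsWithStats(m); 
for i in range(1,n):
    if st[i,4]>60: print(st[i],ce[i],at(c,ce[i],.03))
print('pred',proj(c,(.4386,.1941,.03)))
```

```text
[0.4378969  0.19432434 0.15918702] [ 1.79867843e+02 -5.30310920e-02  7.99128426e+01]
[ 91  99  52  19 504] [116.33928571 107.92261905] [0.29234717 0.2906829  0.03      ]
[309 178  26  31 602] [321.34883721 192.0166113 ] [0.44029118 0.19396948 0.03      ]
pred (np.float64(319.30458887280275), np.float64(192.21247917102227))
```

View pics/wrist3.png

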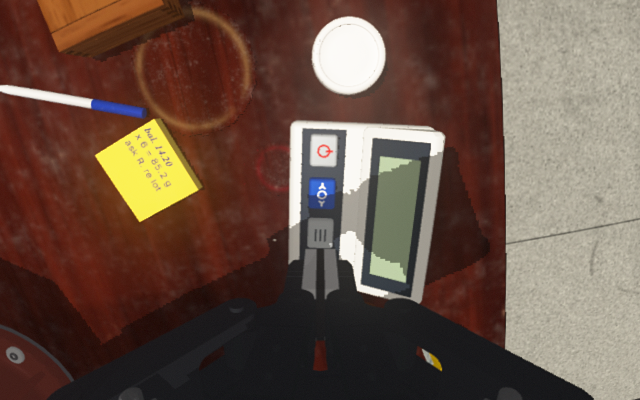

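Blue tare key (two arrows and a ring) is at (321,193), giving (0.440, 0.194). The fingertips are over it. Descending.

>>> arm_command --linear '[[0, 1, 30], [0, 1, 60], [0, 1, 90], [0, 1, 110], [0, 1, 120], [0, 1, 123], [0, 1, 123]]' --rotation '[[0, 0, 0], [0, 0, 0], [0, 0, 0], [0, 0, 0], [0, 0, 0], [0, 0, 0], [0, 0, 0]]' --claw '[1, 1, 1, 1, 1, 1, 1]'

```text
t: 11.45
tcp_pos: [0.4386, 0.1947, 0.0356]
ee_rot: [179.9, -0.0, 80.0]
ft_force: [-0.0, -0.5, -0.4]
gripper_width: -0.0001
finger_force: 0.0
```

>>> arm_command --linear '[[0, 0, 2], [0, 0, 4], [0, 0, 6], [0, 0, 8], [0, 0, 9], [0, 0, 9]]' --rotation '[[0, 0, 0], [0, 0, 0], [0, 0, 0], [0, 0, 0], [0, 0, 0], [0, 0, 0]]' --claw '[1, 1, 1, 1, 1, 1]'

```text
t: 12.2
tcp_pos: [0.4381, 0.1947, 0.0262]
ee_rot: [180.0, -0.0, 80.0]
ft_force: [-1.2, -1.0, 5.4]
gripper_width: 0.0001
finger_force: 2.4
```

5.4 N at z = 26.2 mm means the key is fully down. Withdrawing.

>>> arm_command --linear '[[0, 0, -3], [0, 0, -8], [0, 0, -20], [0, 0, -50], [0, 0, -90], [0, 0, -130], [0, 0, -160], [0, 0, -160], [0, 0, -160], [0, 0, -160]]' --rotation '[[0, 0, 0], [0, 0, 0], [0, 0, 0], [0, 0, 0], [0, 0, 0], [0, 0, 0], [0, 0, 0], [0, 0, 0], [0, 0, 0], [0, 0, 0]]' --claw '[1, 1, 1, 1, 1, 1, 1, 1, 1, 1]'

```text
t: 13.45
tcp_pos: [0.4363, 0.1941, 0.1839]
ee_rot: [-179.8, 0.1, 80.0]
ft_force: [0.6, -0.2, -0.1]
gripper_width: -0.0002
finger_force: 0.0
```

Run:
```python
from h import *
s=r.state(); print(s['tcp_pos'],s['ft_force'])
c=grab('side'); o=pickle.load(open('side2.pkl','rb'))
d=np.abs(c['frame'].astype(int)-o['frame']).max(2)
for n,(u0,u1,v0,v1) in dict(pull=(380,420,178,203),chamber=(355,430,195,250),jar=(238,262,168,195),vial=(316,336,188,222)).items(): print(n,(d[v0:v1,u0:u1]>40).mean())
print(r.hand_in())
```

```text
[0.43630118 0.19411803 0.18392103] [ 0.61793782 -0.21102022 -0.08141604]
pull 0.49
chamber 0.10303030303030303
jar 0.0
vial 0.07205882352941176
the job is handed in; nothing more can be done
None
```

The job is handed in, verdict not shown: the roof was pushed to its stop (12 N, no movement), and the tare key was pressed (5.4 N) and released by 13.5 s. My last before/after image check was inconclusive, because image changes at the pull (49%), chamber (10%) and vial (7%) may just be the arm's own shadow or body, and I did not look into them before handing in.

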